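Open the dust extractor fully and start it

TASK

Get the bench dust extractor running at full draught for cleaning the ledger: push the damper lever on its top with the fingertips (without pinching it), past the click at half, all the way to its second stop at the three-bar mark. Then press the large round start button right down and let go. Leave the small stop button and the loose things on and around the extractor where they are.

Things in the scene. Friction and masses are not known exactly. Their poses are not given: they have to be found in the camera images.
- extractor: grey bench dust extractor fixed to the table: 280 mm (x) x 400 mm (y) housing with a flat top 100 mm above the table; black intake grille in its front (-x) face, round outlet behind. Origin at the centre of its underside; x runs to its back, y to its left seen from the front, z up. An aluminium bracket with a spring plunger stands on the top at x +70 to +124 mm, y -22 to +22 mm, 50 mm high above the top
- lever (a joint): angle of the damper lever about its vertical pivot: 0 = shut (one-bar mark, extractor's left), 0.6 rad = half (two-bar mark, a notch that catches the lever), 1.2 rad = full (three-bar mark, end stop, extractor's right; the last 0.1 rad snaps home). It turns anticlockwise seen from above as the value grows. It stays where it is left; pushing the paddle takes about 1 N, up to 10 N just before ridges at 0.48, 0.72 and 1.08 rad
- pivot (a point): point on the lever's vertical axis of turning, 116 mm above the table; turns with the lever: its x axis points from the paddle to the pivot, its y axis is against the way the paddle moves when opening
- push_face (a point): centre of the face of the black thumb paddle that is pushed to open the lever, 125 mm from the pivot, 135 mm above the table. The upright paddle at the end of the arm is 36 mm long along the arm (x), 16 mm thick (y), its top 155 mm above the table. The point turns with the lever: y points straight out of the pushed face, so the paddle is pushed along -y. lever_c0 is its near half with the pushed face, lever_c1 its far half
- start (a joint): travel of the start button: 0 = up, 0.006 m = right down, springs back; about 5 N
- start_top (a point): centre of the top of the large start button (34 mm across), on the extractor's top near its right end; pressed straight down
- stop (a joint): travel of the small stop button: 0 = up, 0.006 m = down; not to be pressed
- stop_top (a point): centre of the top of the small stop button (18 mm across), 60 mm behind the start button
- eraser: block eraser 23 x 62 x 13 mm lying on top of the extractor, far left corner; origin at the centre of its underside
- weight: loose leatherette paperweight with finger knob, 46 x 76 x 49 mm, standing on top of the extractor, far right corner; origin at the centre of its underside
- glue_stick: glue stick standing on the table, 26 mm across, 97 mm tall; origin at the centre of its underside
- tape_measure: pocket tape measure standing on the table, 33 x 78 x 60 mm; origin at the centre of its underside
- jar: small screw-lid jar on the table, 56 mm across, 55 mm tall; origin at the centre of its underside
- stamp: rubber stamp with wooden handle on the table, 27 x 52 x 71 mm; origin at the centre of its underside

How it is judged:
On the way, in this order (a step that is already met when the one before it is completed fails the run):
1. the lever stands at its second stop, fully open (value of joint lever above 1.13 rad), for 0.2 s.
2. the start button is pressed down with the lever fully open (value of joint start above 0.0045 m and value of joint lever above 1.13 rad), for 0.05 s.
At the end, for the whole second after the job is handed in: the lever rests at its second stop (over 1.13 of 1.2 rad), the start button has been pressed down (over 4.5 of 6 mm) after that and both buttons are up again (under 1.5 mm); the loose things are at rest (value of joint lever above 1.13 rad and value of joint each of start, stop below 0.0015 m and linear speed of each of eraser, weight, glue_stick, tape_measure, jar, stamp below 0.02 m/s); the robot touches nothing.
It fails at once if the start button is pressed (over 2.5 mm) before the lever is fully open (value of joint start above 0.0025 m and value of joint lever below 1.13 rad).
It fails at once if the stop button is pressed (over 2.5 mm) (value of joint stop above 0.0025 m).
It fails at once if the lever's paddle is pinched: over 5 N from the fingers on both plies at once (contact force between the fingers and lever_c0 above 5 N and contact force between the fingers and lever_c1 above 5 N).
It fails at once if a loose thing is moved by more than 30 mm, lifting included (distance of any of eraser, weight, glue_stick, tape_measure, jar, stamp from where it was at the start of the episode above 0.03 m).
It also fails if it takes over 48 s, if anything falls off the work surface, if the arm or the gripper's body presses on something with over 40 N, if the wrist force passes 120 N, or if a joint passes its speed limit or range.

ROBOT

A 6-joint arm with a two-finger parallel gripper is mounted at the origin on the work surface; the furniture and walls round the work are solid. World frame = base frame: x ahead of the robot, y to its left, z up, the work surface at z = 0. Lengths are in m, angles in rad, forces in N, time in s.
With the tool pointing down it reaches from about 0.225 to 0.875 m from the base axis. Payload 3.4 kg.
Tool frame: the origin (TCP) lies midway between the tips of the shut fingers; the grasp point (between the pads) lies 19 mm behind it; x points along the fingers, y is the direction in which the jaws open and shut, and the axes are right-handed (so a half turn about x gives the same grasp; the last joint's range is limited). The gripper opens to 85 mm and grips with 20 to 120 N. Pads are 22 mm wide; open, the fingers measure 114 mm over their backs; the gripper's body (76 mm by 85 mm) begins 54 mm behind the grasp point. The pads swing forward as they close: fully open they stand 13 mm farther back than shut.
Start: joints at [-1.289, 0.276, 1.505, -0, 1.361, -0.121], TCP at [0.225, -0.529, 0.231] pointing down, gripper open.
Joint ranges: [-2.89, 2.89], [-0.75, 2.08], [0.22, 2.7], [-1.18, 4.32], [0.11, 2.71], [-2.7, 2.7]. Speed limits (rad/s): [2.57, 2.57, 3.14, 3.14, 3.14, 3.14].

INTERFACE

Orientations are given as [roll, pitch, yaw] about the fixed x, y, z axes, in that order (R = Rz(yaw) Ry(pitch) Rx(roll)).
In Python, from rig import status, optics, arm gives the robot as it stands.
- The arm moves only by the tool step_arm, never from a script. Its argument "series" is a list of rows, each a list of 5 numbers: the closure, from -1 (fully open) to 1 (shut), then the shift along the tool's x, y, z in mm, then the turn about the tool's x in rad. A call has 1 to 8 rows; each row is the pose to reach, as a shift and turn from the pose commanded when the call began, along the tool's axes at that moment; what a row does not reach only later rows make up. A row lasts 1/10 s, in which the tool goes at most 50 mm and 8.59 degrees, less where a joint would pass 70% of its speed; a pose out of reach is approached as far as the arm can. A call with a gripper value outside its range is refused whole. The fingers move at their own pace and stop on an object; "squeeze" is the grip in N (left out, the last holds). Time passes only in rows, so rows that repeat a pose let the fingers close. It gives the time, the measured TCP pose, the force and the opening at its end, in the units of the state.
- status.observe(): the state, without advancing time (a new reading comes with each control period).
- optics.snapshot(name): name is "side" or "top"; returns (picture, depth): 400x640x3 uint8, red, green, blue; 400x640 float32, m along the optical axis (not along the pixel's ray), 0 where there is no reading.
- optics.get_calibration(name): a dict with "intrinsics" (3x3 intrinsics, pixels), "R" (3x3) and "t" (3): a world point X has camera coordinates R X + t. Camera axes: x right, y down, z forward; pixel columns grow to the right and rows downward; lengths in m; the calibration is good to about 2 mm. A picture is of the moment at which its call begins. get_calibration takes no time and is no camera call.
- arm.sign_off(): hands the job in, once; it reports no verdict.
The state is a dict: "time": time; "q": joint angles; "qvel": joint speeds; "effort": joint torques, N m; "tool_pos": TCP position; "tcp_rot": TCP orientation; "contact_force": force on the tool from outside, world axes, zero at the start; "torque": the same for the moment, N m; "gripper_width": finger opening in m.
Only numpy, scipy, OpenCV 4.12 (cv2) and the standard library are available. Lean on these libraries where they do the work, as an engineer would, in place of code of your own. Each camera call takes 0.05 s, during which the arm holds its last target.

## Working session

There is one attempt and no reset: what is moved stays moved. The work goes in short steps, Python scripts to look and compute and a tool call to move; the robot and the scene stay as the last step left them, time stands still between calls to the robot, and variables do not carry over. Pictures are saved under pics/ and viewed, and the job is handed in when it is done.

Besides the shell and the picture viewer there is one more tool, called after "Call:" as name(argument=value, ...), one argument or row to a line, values as JSON. step_arm: Moves the arm, as the interface text tells. Its arguments: {"type":"object","properties":{"series":{"type":"array","items":{"type":"array","items":{"type":"number"}}},"squeeze":{"type":"number"}},"required":["series"]}

```bash
mkdir -p pics
python3 - <<'E'
from rig import status, optics, arm
import cv2,numpy as np
print(status.observe())
for n in("side","top"):
    p,d=optics.snapshot(n); cv2.imwrite(f"pics/{n}0.png",p[:,:,::-1]); np.savez(f"{n}0.npz",p=p,d=d)
    print(optics.get_calibration(n))
E
```

```text
{'time': 0.0, 'q': array([-1.28896403e+00,  2.76586060e-01,  1.50616941e+00, -4.86897568e-06,
        1.36068666e+00, -1.20987244e-01]), 'qvel': array([ 5.82143741e-04, -3.36766335e-04,  1.39738525e-03, -4.22811451e-04,
        5.00736750e-05,  1.47050411e-03]), 'effort': array([ 1.14540246e-03, -4.16770756e+01, -2.45808452e+01, -4.12976908e-05,
        1.09302104e-02, -1.07584235e-06]), 'tool_pos': array([ 0.22525586, -0.52845077,  0.23043035]), 'tcp_rot': array([-1.68920987,  1.56894684,  1.85520335]), 'contact_force': array([ 0.21174447,  0.81163396, -0.10065923]), 'torque': array([-0.0067206 ,  0.02872373,  0.0136199 ]), 'gripper_width': 0.08533791782861462}
{'intrinsics': array([[474.58513992,   0.        , 325.20158895],
       [  0.        , 474.58513992, 197.91932093],
       [  0.        ,   0.        ,   1.        ]]), 'R': array([[ 0.97890935, -0.20290679,  0.02377629],
       [-0.09568763, -0.55821214, -0.82416205],
       [ 0.18050029,  0.80450484, -0.56585475]]), 't': array([-0.54198422,  0.13733166,  1.67043301])}
{'intrinsics': array([[455.82078057,   0.        , 315.65439431],
       [  0.        , 455.82078057, 198.57005504],
       [  0.        ,   0.        ,   1.        ]]), 'R': array([[ 0.01465782, -0.99985479, -0.00869172],
       [-0.99113413, -0.01338086, -0.13218956],
       [ 0.13205406,  0.01055227, -0.99118635]]), 't': array([0.00874273, 0.55244045, 1.54971853])}
```

View pics/side0.png

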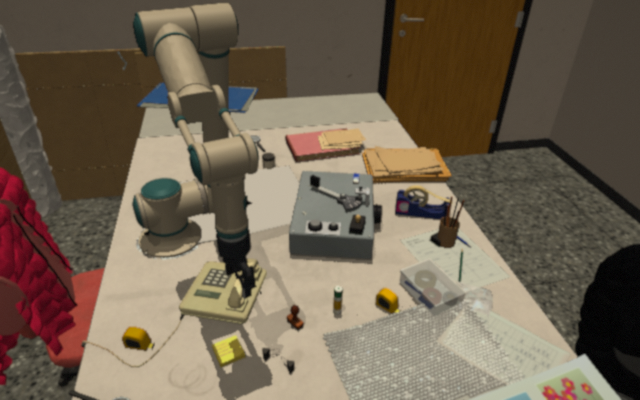

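View pics/top0.png

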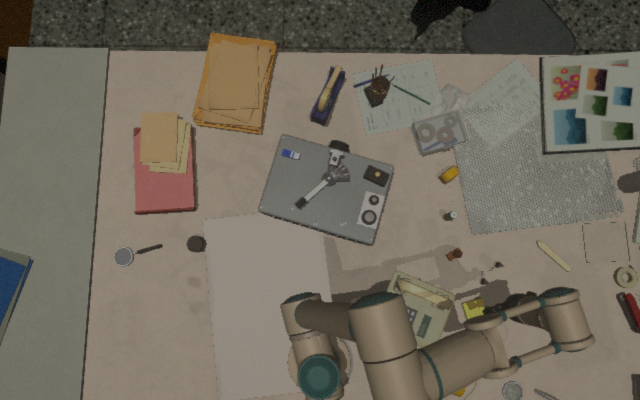

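Run:
```python
import cv2,numpy as np
p=np.load("top0.npz")["p"][125:250,250:410,::-1]
cv2.imwrite("pics/topc.png",cv2.resize(p,None,fx=5,fy=4.8,interpolation=cv2.INTER_CUBIC)[:600,:800])
p=np.load("side0.npz")["p"][160:265,280:390,::-1]
cv2.imwrite("pics/sidec.png",cv2.resize(p,None,fx=5.5,fy=5.5,interpolation=cv2.INTER_CUBIC))
```

```text
(no output)
```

View pics/topc.png

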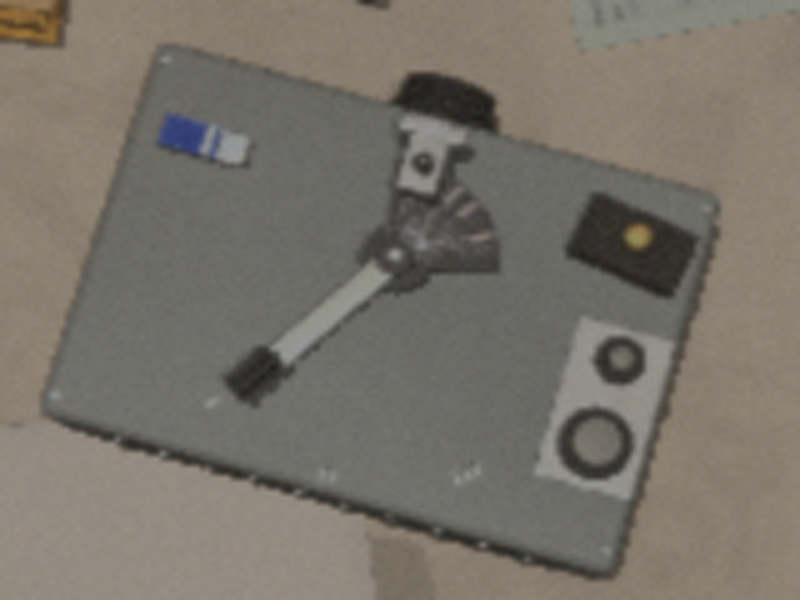

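View pics/sidec.png

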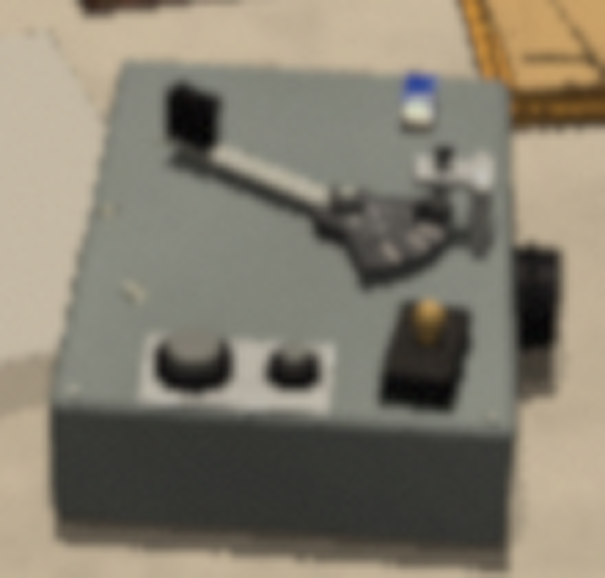

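The top crop shows the lever shut at the one-bar mark: paddle top near (255,375), pivot (395,255), start button (597,442), stop button (621,358) and the weight to the right of the lever. The side crop agrees.

```bash
cat > h.py <<'E'
import numpy as np
from rig import optics
def ray(n,u,v,z):
    c=optics.get_calibration(n);K,R,t=c["intrinsics"],np.array(c["R"]),np.array(c["t"])
    d=R.T@np.linalg.solve(K,[u,v,1]);o=-R.T@t
    return o+d*(z-o[2])/d[2]
def cloud(n,d):
    c=optics.get_calibration(n);K,R,t=c["intrinsics"],np.array(c["R"]),np.array(c["t"])
    v,u=np.mgrid[:400,:640]; P=np.stack([(u-K[0,2])/K[0,0]*d,(v-K[1,2])/K[1,1]*d,d],-1)
    return (P-t)@R
E
python3 - <<'E'
from h import *
np.set_printoptions(precision=4,suppress=True)
f=lambda a,b,z:ray("top",250+a/5-.4,125+b/4.8-.4,z)
C=cloud("top",np.load("top0.npz")["d"])
for nm,a,b,z in [("TL",163,45,.1),("TR",718,193,.1),("BL",45,405,.1),("BR",612,577,.1),("piv",395,255,.122),("pad",255,375,.155),("start",597,440,.118),("stop",621,357,.115),("bar2",328,474,.1),("bar3",467,472,.1),("bar1",211,404,.1),("wt",632,245,.12)]:
    u,v=int(round(250+a/5-.4)),int(round(125+b/4.8-.4))
    print(nm,f(a,b,z),"depth z",C[v-1:v+2,u-1:u+2,2].ravel())
g=lambda a,b,z:ray("side",280+a/5.5-.4,160+b/5.5-.4,z)
for nm,a,b,z in [("start",194,345,.118),("stop",294,352,.115),("padtop",195,93,.155),("piv",345,192,.122)]: print(nm,g(a,b,z))
# fit of top
D=np.load("side0.npz")["d"];S=cloud("side",D)
m=(abs(C[...,2]-.1)<.006)
M=m&(C[...,0]>.3)&(C[...,0]<.8)&(abs(C[...,1])<.4)
import cv2
print(cv2.minAreaRect(C[M][:,:2].astype(np.float32)),M.sum())
for lab,Q in(("top",C),("side",S)):
  m=(Q[...,2]>.128)&(Q[...,2]<.17)&(Q[...,0]>.4)&(Q[...,0]<.6)&(Q[...,1]>-.05)&(Q[...,1]<.15)
  print(lab,Q[m][:40])
E
```

```text
TL [0.7643 0.1331 0.1   ] depth z [-0.0023 -0.0111 -0.003   0.0057  0.0927  0.0953  0.0932  0.0956  0.1052]
TR [ 0.6621 -0.2437  0.1   ] depth z [ 0.0039 -0.0036  0.0087  0.0978 -0.0009  0.0001  0.1029  0.1006 -0.0019]
BL [0.5063 0.2055 0.1   ] depth z [0.0952 0.0916 0.1024 0.0995 0.0977 0.0947 0.094  0.1016 0.0969]
BR [ 0.3928 -0.1719  0.1   ] depth z [ 0.0936 -0.0001  0.0024 -0.0081 -0.0033 -0.0007  0.0003  0.006  -0.002 ]
piv [ 0.6111 -0.0262  0.122 ] depth z [0.1264 0.1222 0.118  0.1281 0.131  0.1244 0.1303 0.1322 0.124 ]
pad [0.5224 0.0635 0.155 ] depth z [0.1498 0.1542 0.1509 0.1474 0.1517 0.1513 0.1525 0.15   0.1289]
start [ 0.4852 -0.1602  0.118 ] depth z [0.1213 0.1279 0.1172 0.1267 0.1249 0.1212 0.1288 0.1269 0.1195]
stop [ 0.5431 -0.1764  0.115 ] depth z [0.1263 0.1271 0.1228 0.1156 0.1247 0.1217 0.1176 0.1215 0.1246]
bar2 [0.4609 0.0161 0.1   ] depth z [0.1039 0.0991 0.0937 0.103  0.0987 0.1014 0.1047 0.1023 0.1027]
bar3 [ 0.4636 -0.076   0.1   ] depth z [0.0969 0.1035 0.1009 0.1012 0.0979 0.1005 0.1059 0.099  0.0943]
bar1 [0.5085 0.0948 0.1   ] depth z [0.1046 0.0985 0.1
[... 1613 characters left out ...]
39]
 [0.5221 0.0674 0.1573]
 [0.5266 0.0716 0.1543]
 [0.529  0.065  0.1581]
 [0.5331 0.0667 0.1566]
 [0.5375 0.0702 0.154 ]
 [0.5091 0.0773 0.1482]
 [0.5117 0.071  0.1519]
 [0.5161 0.0747 0.1492]
 [0.5178 0.0639 0.1556]
 [0.52   0.0566 0.1599]
 [0.5248 0.062  0.156 ]
 [0.529  0.0644 0.1542]
 [0.5329 0.0652 0.1533]
 [0.535  0.0572 0.1579]
 [0.5374 0.0511 0.1615]
 [0.5101 0.0824 0.1406]
 [0.5119 0.0718 0.147 ]
 [0.5143 0.065  0.151 ]
 [0.5172 0.0606 0.1534]
 [0.5214 0.0635 0.1512]
 [0.5253 0.0643 0.1503]
 [0.5268 0.0532 0.157 ]
 [0.5297 0.0493 0.1591]
 [0.534  0.0521 0.1569]
 [0.5379 0.0529 0.156 ]
 [0.5095 0.0789 0.1386]
 [0.5119 0.0717 0.1428]
 [0.515  0.0686 0.1444]
 [0.5179 0.0645 0.1467]]
```

Run:
```python
from h import *
from rig import status
from scipy.spatial.transform import Rotation as Ro
import cv2
np.set_printoptions(precision=4,suppress=True)
s=status.observe();R=Ro.from_euler("xyz",s["tcp_rot"]).as_matrix();print(R)
f=lambda a,b,z:ray("top",250+a/5-.4,125+b/4.8-.4,z)
g=lambda a,b,z:ray("side",280+a/5.5-.4,160+b/5.5-.4,z)
print(f(395,255,.128),g(345,192,.128),f(597,440,.1215),g(194,345,.1215),f(621,357,.1205),g(294,352,.1205))
for n in("top","side"):
  d=np.load(n+"0.npz");Q=cloud(n,d["d"]);b=d["p"].max(-1)
  m=(Q[...,2]>.140)&(Q[...,2]<.17)&(Q[...,0]>.47)&(Q[...,0]<.57)&(Q[...,1]>.02)&(Q[...,1]<.12)
  print(n,m.sum(),Q[m].mean(0),cv2.minAreaRect(Q[m][:,:2].astype(np.float32)))
```

```text
[[-0.0005  0.392  -0.92  ]
 [ 0.0016 -0.92   -0.392 ]
 [-1.     -0.0016 -0.0002]]
[ 0.61   -0.0261  0.128 ] [ 0.6075 -0.0254  0.128 ] [ 0.4849 -0.1598  0.1215] [ 0.4829 -0.1599  0.1215] [ 0.5423 -0.1757  0.1205] [ 0.5407 -0.1757  0.1205]
top 60 [0.5255 0.066  0.153 ] ((0.5261215567588806, 0.06629740446805954), (0.016695287078619003, 0.03528560325503349), 40.889076232910156)
side 55 [0.5242 0.0641 0.1519] ((0.5255370736122131, 0.06795158982276917), (0.02214488387107849, 0.04152494668960571), 35.412776947021484)
```

Call:
step_arm(
  series=[
    [1, 0, -31, -38, -0.02],
    [1, 0, -62, -77, -0.04],
    [1, 0, -93, -116, -0.06],
    [1, 0, -124, -155, -0.08],
    [1, 0, -155, -193, -0.1],
    [1, 0, -186, -232, -0.12],
    [1, 0, -217, -271, -0.14],
    [1, 0, -221, -276, -0.15],
  ],
  squeeze=30,
)

```text
time: 0.9
tool_pos: [0.3939, -0.2125, 0.2311]
tcp_rot: [-2.304, 1.568, 1.397]
contact_force: [0.4, -1.3, 1.1]
gripper_width: 0.0
```

```bash
cat >> h.py <<'E'
from rig import status
from scipy.spatial.transform import Rotation as Ro
def tool():
    s=status.observe();return s,Ro.from_euler("xyz",s["tcp_rot"]).as_matrix(),np.array(s["tool_pos"])
def rel(x,y,z,zang):
    "shift mm in tool axes and turn so that tool z heads to zang (deg)"
    s,R,p=tool();d=R.T@(np.array([x,y,z])-p)*1000
    cur=np.degrees(np.arctan2(R[1,2],R[0,2]));da=(zang-cur+180)%360-180
    return np.r_[d,-np.radians(da)]
E
python3 - <<'E'
from h import *
np.set_printoptions(precision=3,suppress=True)
s,R,p=tool();print(p,R,s["q"])
print(rel(.560,.095,.235,220.5))
E
```

```text
[ 0.394 -0.212  0.231] [[ 0.001  0.531 -0.848]
 [ 0.003 -0.848 -0.531]
 [-1.    -0.002 -0.002]] [-0.653  0.083  1.754  0.003  1.307  0.358]
[  -2.868 -172.543 -303.916   -0.148]
```

Call:
step_arm(
  series=[
    [1, 0, -21, -38, -0.02],
    [1, 0, -42, -76, -0.04],
    [1, 0, -64, -114, -0.06],
    [1, 0, -86, -152, -0.08],
    [1, 0, -108, -190, -0.1],
    [1, 0, -130, -228, -0.12],
    [1, -1, -151, -266, -0.14],
    [1, -2, -172, -303, -0.15],
  ],
)

```text
time: 1.7
tool_pos: [0.5609, 0.0889, 0.2329]
tcp_rot: [0.295, 1.57, -2.144]
contact_force: [1.5, -0.0, -0.1]
gripper_width: -0.0001
```

Run:
```python
from h import *
import cv2
np.set_printoptions(precision=3,suppress=True)
s,R,p=tool();print(p,s["q"],s["contact_force"])
print(rel(.560,.095,.127,220.5))
p,d=optics.snapshot("top"); cv2.imwrite("pics/top1.png",cv2.resize(p[110:250,230:410,::-1],None,fx=4,fy=4))
```

```text
[0.561 0.089 0.233] [ 0.035  0.265  1.517 -0.001  1.36   0.903] [ 1.46  -0.042 -0.137]
[105.852  -5.276  -3.305  -0.004]
```

View pics/top1.png

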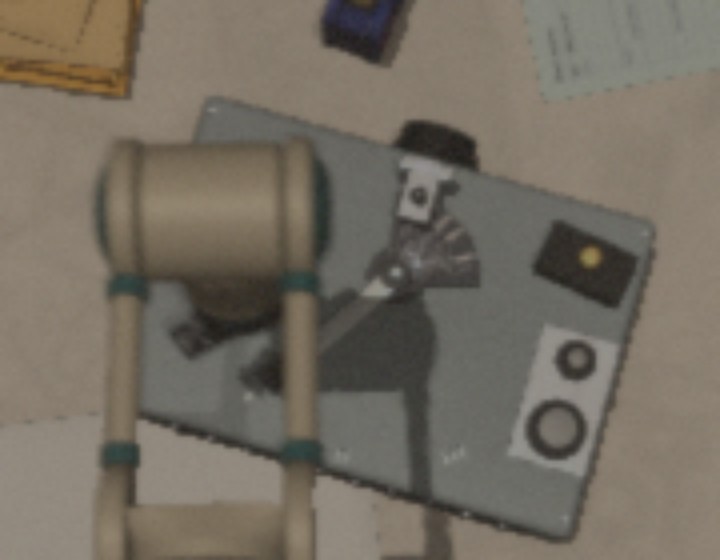

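Call:
step_arm(
  series=[
    [1, 30, 0, 0, 0],
    [1, 60, 0, 0, 0],
    [1, 85, 0, 0, 0],
    [1, 100, 0, 0, 0],
    [1, 105, 0, 0, 0],
    [1, 105, 0, 0, 0],
  ],
)

```text
time: 2.35
tool_pos: [0.5599, 0.0873, 0.1275]
tcp_rot: [-0.523, 1.569, -2.962]
contact_force: [0.5, 0.8, -0.3]
gripper_width: -0.0002
```

```bash
cat >> h.py <<'E'
P=np.array([.609,-.0258])
def at(val,back,r=.125):
    th=np.radians(130.3)+val; t=np.array([-np.sin(th),np.cos(th)]);c=P+r*np.array([np.cos(th),np.sin(th)])
    return np.r_[c-t*back,.127],np.degrees(th)+90
E
python3 - <<'E'
from h import *
import cv2
np.set_printoptions(precision=3,suppress=True)
s,R,p=tool();print(p,s["q"],s["contact_force"])
for v,b in[(0,.045),(0,.022),(0,.017),(.12,.017),(.24,.017),(.36,.017),(.48,.017),(.6,.017)]:
  x,a=at(v,b); print(v,b,rel(*x,a))
p,d=optics.snapshot("side"); cv2.imwrite("pics/side2.png",cv2.resize(p[140:270,260:400,::-1],None,fx=4,fy=4))
E
```

```text
[0.56  0.087 0.127] [ 0.032  0.341  1.682 -0.     1.121  0.901] [ 0.534  0.768 -0.25 ]
0 0.045 [ 0.472 -6.981 -9.321 -0.001]
0 0.022 [ 0.509 -6.954 13.679 -0.001]
0 0.017 [ 0.518 -6.949 18.679 -0.001]
0.12 0.017 [ 0.543 -8.068 33.766 -0.121]
0.24 0.017 [ 0.568 -7.372 48.879 -0.241]
0.36 0.017 [ 0.59  -4.873 63.8   -0.361]
0.48 0.017 [ 0.61  -0.605 78.315 -0.481]
0.6 0.017 [ 0.627  5.37  92.214 -0.601]
```

View pics/side2.png

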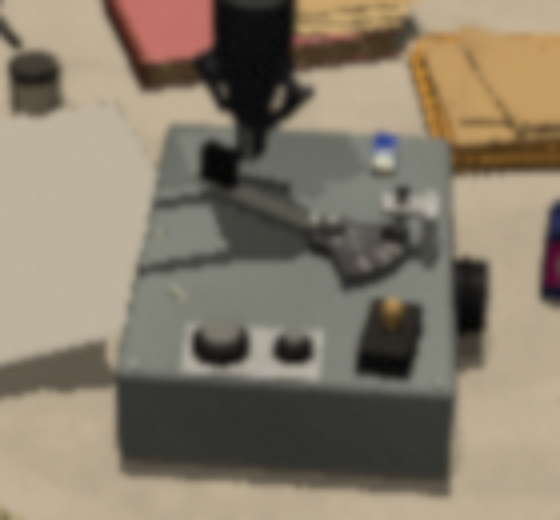

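The fingers stand just behind the paddle at about (252,145), clear of it and at paddle height. Next I push.

Call:
step_arm(
  series=[
    [1, 0, -7, 7, 0],
    [1, 0, -7, 14, 0],
    [1, 0, -7, 19, 0],
    [1, 0, -8, 27, -0.06],
    [1, 0, -8, 34, -0.12],
    [1, 0, -8, 42, -0.18],
    [1, 0, -7, 49, -0.24],
    [1, 0, -7, 49, -0.24],
  ],
)

```text
time: 3.2
tool_pos: [0.5177, 0.061, 0.1288]
tcp_rot: [1.629, 1.57, -0.57]
contact_force: [-0.6, -0.2, -0.1]
gripper_width: 0.0002
```

Run:
```python
from h import *
np.set_printoptions(precision=3,suppress=True)
s,R,p=tool();print(p,s["q"],s["contact_force"])
for v,b in[(.24,.017),(.36,.017),(.48,.017),(.6,.017),(.7,.017)]:
  x,a=at(v,b); print(v,b,rel(*x,a))
```

```text
[0.518 0.061 0.129] [-0.016  0.276  1.778 -0.     1.087  0.613] [-0.591 -0.162 -0.088]
0.24 0.017 [ 1.847 -0.086 -0.342 -0.001]
0.36 0.017 [ 1.845 -1.203 14.746 -0.121]
0.48 0.017 [ 1.845 -0.505 29.859 -0.241]
0.6 0.017 [ 1.846  1.996 44.779 -0.361]
0.7 0.017 [ 1.848  5.434 56.912 -0.461]
```

Run:
```python
from h import *
import cv2
p,d=optics.snapshot("side"); cv2.imwrite("pics/side3.png",cv2.resize(p[140:270,260:400,::-1],None,fx=4,fy=4))
```

```text
(no output)
```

View pics/side3.png

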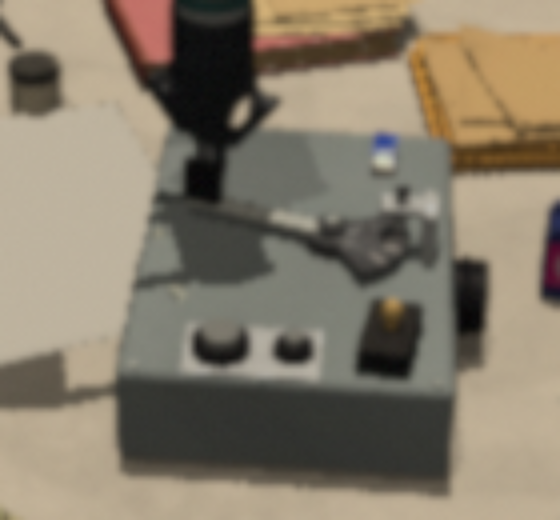

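The lever has turned with the fingers behind the paddle (205,178). I keep pushing.

Call:
step_arm(
  series=[
    [1, 0, -1, 8, -0.06],
    [1, 0, -1, 15, -0.12],
    [1, 0, -1, 22, -0.18],
    [1, 0, 0, 30, -0.24],
    [1, 0, 1, 37, -0.3],
    [1, 0, 2, 45, -0.36],
    [1, 0, 5, 57, -0.46],
    [1, 0, 5, 57, -0.46],
  ],
)

```text
time: 4.05
tool_pos: [0.4888, 0.012, 0.1285]
tcp_rot: [0.686, 1.57, -1.055]
contact_force: [0.1, -0.1, 0.3]
gripper_width: -0.0006
```

Run:
```python
from h import *
np.set_printoptions(precision=3,suppress=True)
s,R,p=tool();print(p,s["q"],s["contact_force"])
for v,b in[(.7,.017),(.8,.017),(.9,.017),(1,.017),(1.1,.017),(1.2,.017),(1.2,.012)]:
  x,a=at(v,b); print(v,b,rel(*x,a))
```

```text
[0.489 0.012 0.129] [-0.118  0.232  1.844 -0.001  1.065  0.053] [ 0.064 -0.131  0.31 ]
0.7 0.017 [ 1.521 -0.201  0.217 -0.002]
0.8 0.017 [ 1.527 -1.243 12.784 -0.102]
0.9 0.017 [ 1.534 -1.024 25.392 -0.202]
1 0.017 [ 1.541  0.451 37.915 -0.302]
1.1 0.017 [ 1.549  3.17  50.229 -0.402]
1.2 0.017 [ 1.557  7.105 62.209 -0.502]
1.2 0.012 [ 1.56   9.513 66.591 -0.502]
```

Call:
step_arm(
  series=[
    [1, 0, -1, 6, -0.05],
    [1, 0, -1, 13, -0.1],
    [1, 0, -1, 25, -0.2],
    [1, 0, 0, 38, -0.3],
    [1, 0, 3, 50, -0.4],
    [1, 0, 7, 61, -0.5],
    [1, 0, 7, 62, -0.5],
    [1, 0, 7, 62, -0.5],
  ],
)

```text
time: 4.85
tool_pos: [0.4852, -0.0474, 0.1283]
tcp_rot: [2.996, 1.566, 1.752]
contact_force: [-0.3, 5.9, 0.3]
gripper_width: 0.0002
```

Run:
```python
from h import *
import cv2
np.set_printoptions(precision=3,suppress=True)
s,R,p=tool();print(p,s["q"],s["contact_force"],s["torque"])
for v,b in[(1.2,.017),(1.2,.013),(1.2,.045)]:
  x,a=at(v,b); print(v,b,rel(*x,a))
p,d=optics.snapshot("side"); cv2.imwrite("pics/side4.png",cv2.resize(p[140:270,260:400,::-1],None,fx=4,fy=4))
```

```text
[ 0.485 -0.047  0.128] [-0.244  0.231  1.846  0.005  1.066 -0.573] [-0.332  5.876  0.306] [0.969 0.022 0.025]
1.2 0.017 [ 1.247 -0.884  3.056 -0.006]
1.2 0.013 [ 1.228 -0.861  7.056 -0.006]
1.2 0.045 [  1.383  -1.041 -24.943  -0.006]
```

View pics/side4.png

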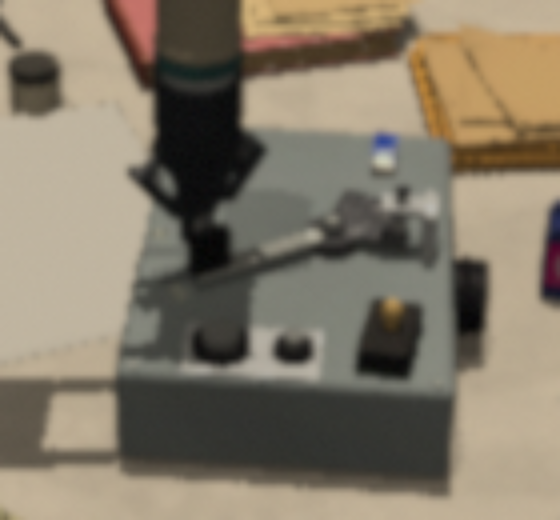

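Paddle is at (208,245), near the three-bar mark. The 5.9 N contact could be the last ridge or the end stop, so I press a little further to tell them apart.

Call:
step_arm(
  series=[
    [1, 0, 0, 2, 0],
    [1, 0, 0, 4, 0],
    [1, 0, 0, 4, 0],
  ],
)

```text
time: 5.2
tool_pos: [0.4852, -0.0476, 0.1282]
tcp_rot: [3.103, 1.559, 1.859]
contact_force: [-1.3, 16.4, 4.9]
gripper_width: 0.0
```

Call:
step_arm(
  series=[
    [1, 0, 0, 2, 0],
    [1, 0, 0, 4, 0],
    [1, 0, 0, 4, 0],
  ],
)

```text
time: 5.5
tool_pos: [0.4852, -0.0478, 0.1282]
tcp_rot: [3.121, 1.552, 1.875]
contact_force: [-3.5, 25.2, 8.3]
gripper_width: -0.0
```

The force climbs to 25 N with no motion, well past the 10 N ridges, so this is the end stop. I back off and lift.

Call:
step_arm(
  series=[
    [1, 0, 0, -10, 0],
    [1, 0, 0, -25, 0],
    [1, 0, 0, -38, 0],
    [1, -30, 0, -38, 0],
    [1, -70, 0, -38, 0],
    [1, -90, 0, -38, 0],
    [1, -90, 0, -38, 0],
  ],
)

```text
time: 6.2
tool_pos: [0.4777, -0.0214, 0.2216]
tcp_rot: [0.972, 1.563, -0.268]
contact_force: [0.4, -0.1, -0.3]
gripper_width: -0.0002
```

Run:
```python
from h import *
import cv2
np.set_printoptions(precision=3,suppress=True)
s,R,p=tool();print(p,s["q"],s["contact_force"],R)
print(rel(.484,-.160,.2,289), rel(.484,-.160,.2,255))
for n in("top","side"):
  p,d=optics.snapshot(n)
  c=p[125:250,250:410] if n=="top" else p[140:270,260:400]
  cv2.imwrite(f"pics/{n}5.png",cv2.resize(c[:,:,::-1],None,fx=4,fy=4))
  Q=cloud(n,d); m=(Q[...,2]>.140)&(Q[...,2]<.17)&(Q[...,0]>.43)&(Q[...,0]<.55)&(Q[...,1]>-.1)&(Q[...,1]<-.035)&(p.max(-1)<70)
  c=Q[m].mean(0);print(n,m.sum(),c,np.degrees(np.arctan2(c[1]-P[1],c[0]-P[0]))%360-130.3)
```

```text
[ 0.478 -0.021  0.222] [-0.19   0.132  1.721 -0.001  1.282 -0.521] [ 0.383 -0.076 -0.315] [[ 0.007  0.946  0.325]
 [-0.002  0.325 -0.946]
 [-1.     0.006  0.004]]
[ 21.885 -39.261 132.99   -0.   ] [ 21.885 -39.261 132.99    0.593]
top 0 [nan nan nan] nan
side 59 [ 0.49 -0.07  0.15] 69.90238259585985<stdin>:11: RuntimeWarning: Mean of empty slice.
  ret = um.true_divide(
```

View pics/top5.png

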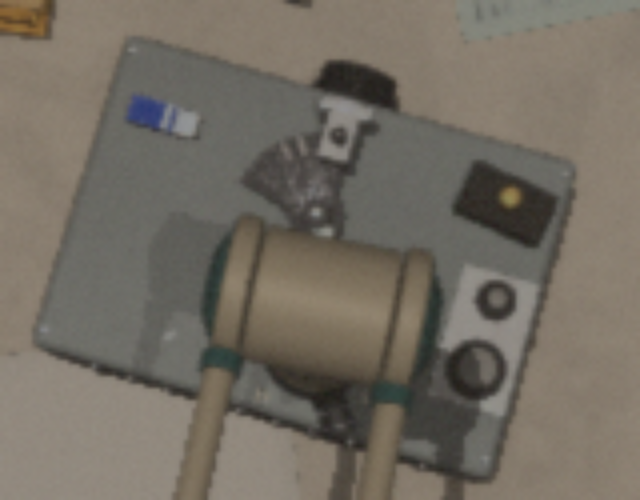

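View pics/side5.png

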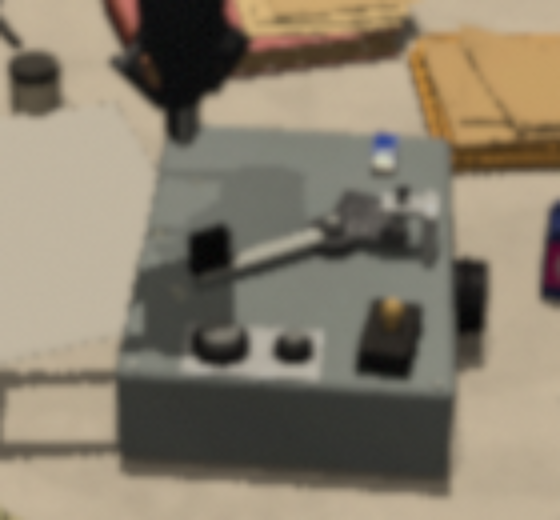

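The side view shows the lever at the three-bar mark (paddle at 210,248, about 1.2 rad), and the fingers are free. I go over the start button.

Call:
step_arm(
  series=[
    [1, 0, -13, 44, 0],
    [1, 0, -26, 88, 0],
    [1, 0, -39, 133, 0],
    [1, 0, -39, 133, 0],
    [1, 40, -39, 133, 0],
    [1, 70, -39, 133, 0],
    [1, 80, -39, 133, 0],
    [1, 80, -39, 133, 0],
  ],
)

```text
time: 7.1
tool_pos: [0.4804, -0.1585, 0.1361]
tcp_rot: [-2.365, 1.565, 2.679]
contact_force: [0.2, 0.4, 0.2]
gripper_width: -0.0002
```

Run:
```python
from h import *
import cv2
np.set_printoptions(precision=3,suppress=True)
s,R,p=tool();print(p,s["contact_force"])
print(rel(.484,-.160,.1215,289))
p,d=optics.snapshot("side");c=p[140:270,260:400]
cv2.imwrite(f"pics/side6.png",cv2.resize(c[:,:,::-1],None,fx=4,fy=4))
```

```text
[ 0.48  -0.158  0.136] [0.232 0.351 0.159]
[14.614  2.919  2.658  0.001]
```

View pics/side6.png

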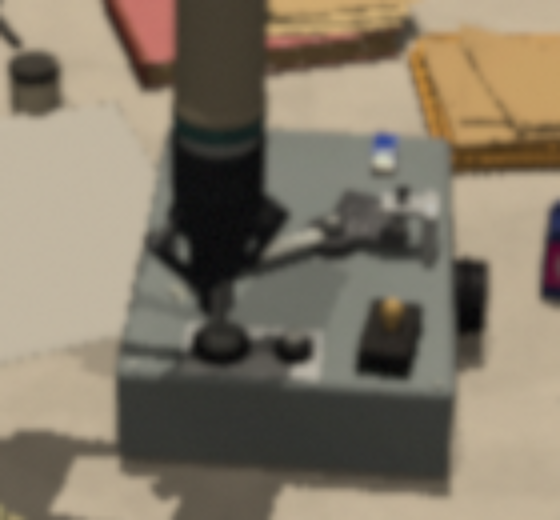

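The fingertips are above the start button (218,310 over 221,338) and clear of the stop button (293,345). I press now.

Call:
step_arm(
  series=[
    [1, 6, 3, 2, 0],
    [1, 12, 3, 2, 0],
    [1, 16, 3, 2, 0],
    [1, 19, 3, 2, 0],
    [1, 19, 3, 2, 0],
  ],
)

```text
time: 7.65
tool_pos: [0.486, -0.1608, 0.1195]
tcp_rot: [0.991, 1.57, -0.247]
contact_force: [0.0, 0.9, 3.2]
gripper_width: -0.0001
```

Call:
step_arm(
  series=[
    [1, 2, 0, 0, 0],
    [1, 4, 0, 0, 0],
    [1, 4, 0, 0, 0],
  ],
)

```text
time: 7.95
tool_pos: [0.486, -0.1608, 0.116]
tcp_rot: [0.947, 1.57, -0.292]
contact_force: [-0.8, 0.8, 6.5]
gripper_width: 0.0001
```

Call:
step_arm(
  series=[
    [1, 2, 0, 0, 0],
    [1, 3, 0, 0, 0],
    [1, 3, 0, 0, 0],
  ],
)

```text
time: 8.25
tool_pos: [0.4861, -0.1608, 0.1157]
tcp_rot: [0.811, 1.568, -0.427]
contact_force: [-4.1, 3.3, 23.3]
gripper_width: -0.0001
```

The button is on its stop: 23 N, with no further travel. I release and retreat upward.

Call:
step_arm(
  series=[
    [1, -10, 0, 0, 0],
    [1, -30, 0, 0, 0],
    [1, -70, 0, 0, 0],
    [1, -110, 0, 0, 0],
    [1, -130, 0, 60, 0],
    [1, -130, 0, 100, 0],
    [1, -130, 0, 140, 0],
    [1, -130, 0, 140, 0],
  ],
)

```text
time: 9.05
tool_pos: [0.5325, -0.2986, 0.2411]
tcp_rot: [-0.193, 1.567, -1.436]
contact_force: [-1.4, 0.8, -0.3]
gripper_width: 0.0002
```

Run:
```python
from h import *
import cv2
np.set_printoptions(precision=3,suppress=True)
s,R,p=tool();print(p,s["contact_force"],s["time"])
for n in("top","side"):
  p,d=optics.snapshot(n)
  c=p[125:250,250:410] if n=="top" else p[140:320,260:420]
  cv2.imwrite(f"pics/{n}7.png",cv2.resize(c[:,:,::-1],None,fx=3.3 if n=="side" else 4.5,fy=3.3 if n=="side" else 4.5))
  Q=cloud(n,d); m=(Q[...,2]>.140)&(Q[...,2]<.17)&(Q[...,0]>.43)&(Q[...,0]<.55)&(Q[...,1]>-.1)&(Q[...,1]<-.035)&(p.max(-1)<70)
  c=Q[m].mean(0);print(n,m.sum(),c,np.radians(np.degrees(np.arctan2(c[1]-P[1],c[0]-P[0]))%360-130.3))
  for lab,(x,y) in dict(start=(.484,-.16),stop=(.5415,-.1757)).items():
    m=(np.hypot(Q[...,0]-x,Q[...,1]-y)<.007)&(Q[...,2]<.15)
    print(lab,np.median(Q[m][:,2]), end=" ")
    Q0=cloud(n,np.load(n+"0.npz")["d"]);m=(np.hypot(Q0[...,0]-x,Q0[...,1]-y)<.007)&(Q0[...,2]<.15);print("before",np.median(Q0[m][:,2]))
```

```text
[ 0.533 -0.299  0.241] [-1.367  0.791 -0.311] 9.05
top 56 [ 0.49  -0.066  0.154] 1.1935302923570787
start 0.12236531731463744 before 0.12130005734976611
stop 0.12223106072078202 before 0.12303679406222447
side 50 [ 0.489 -0.07   0.15 ] 1.2191903542750189
start 0.12215360800855503 before 0.1231473477791846
stop 0.12036190615115108 before 0.12146627179736909
```

View pics/top7.png

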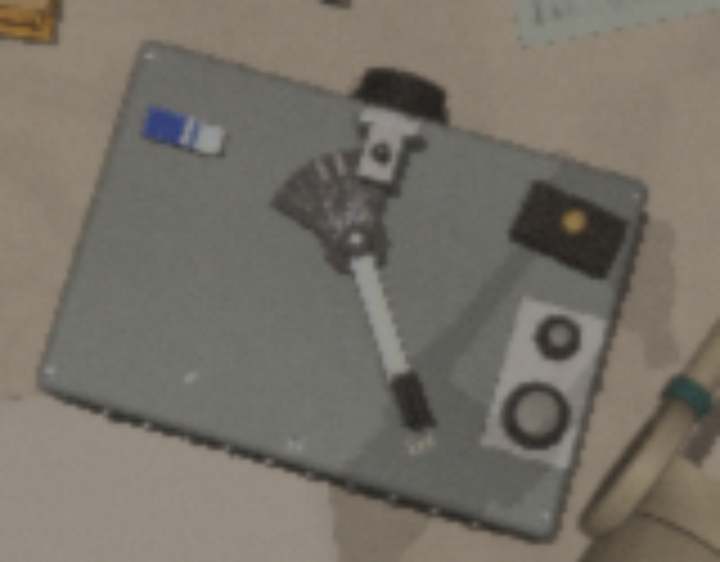

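View pics/side7.png

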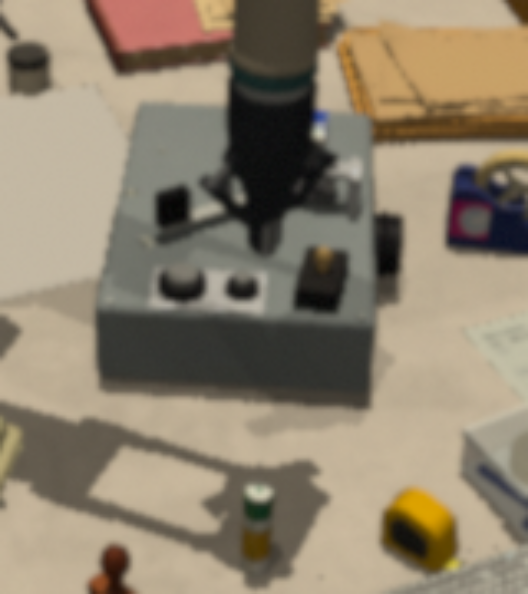

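The top view shows the lever pointing at the three-bar mark (415,440). Both buttons are up, the eraser and weight are where they were, and the arm is clear at z 0.24. I settle briefly and hand in.

Call:
step_arm(
  series=[
    [1, 0, 0, 0, 0],
    [1, 0, 0, 0, 0],
    [1, 0, 0, 0, 0],
  ],
)

```text
time: 9.45
tool_pos: [0.531, -0.2919, 0.2426]
tcp_rot: [1.464, 1.571, 0.226]
contact_force: [-0.1, 0.3, -0.2]
gripper_width: 0.0001
```

```bash
python3 -c "
from rig import arm
print(arm.sign_off())"
```

```text
the job is handed in; nothing more can be done
None
```

The extractor should be at full draught: the lever is at its second stop, and the start button was pressed right down and released. I handed the job in at about 9.5 s, and the hand-in reported no verdict.

- **Lever:** I pushed the paddle with the shut fingertips, past half, until it would not move at 25 N. The last pictures put it at 1.19 rad (top camera) and 1.22 rad (side camera), pointing at the three-bar mark. These are camera estimates, not joint readings.
- **Start button:** it went down about 6 mm and stopped firm at 23 N. After release, the depth images show its top back at its starting height, to within about 1 mm.
- **Stop button and loose things:** the stop button is still up, and the eraser and weight look unmoved. I did not measure the things on the table, but the arm stayed well above them.
- **Arm:** it ended clear of everything, with no contact force (under 0.5 N).

No check failed. The two cameras differed by about 0.03 rad on the lever, and both are above the 1.13 rad needed.

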